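# Lay the empty glass-rod box down against the stop rail

## Task

Tip the upright empty rod box over, away from the pine stop rail behind it, easing it down gently all the way so that it never drops, until it lies on its side on the bench with its open mouth facing away from the rail. Then push it back until its closed end sits square and flush against the rail, between the two full boxes. Only push and steady it with the fingers: do not lift it or press it hard, keep the edge it tips over down on the bench, and leave everything else where it is.

Things in the scene. Friction and masses are not known exactly. Their poses are not given: they have to be found in the camera images.
- rodbox: empty upright plywood rod box, 80 x 80 x 180 mm, walls and bottom 5 mm, closed below, open on top (mouth 70 x 70 mm), 0.18 to 0.35 kg, 6 to 20 mm in front of the rail. Origin: centre of the outside of its closed end; z axis from there to the mouth; -x side is its front, facing away from the rail (within 0.1 rad of square). Laid down, z is level, away from the rail, and x points up.
- box_mouth (a point): centre of the rod box's open mouth, in the plane of the rim, 180 mm from the closed end (turns with the box)
- box_middle (a point): the middle of the rod box, 90 mm from the closed end on its axis (90 mm above the bench when it stands, 40 mm when it lies); the centre of mass lies 7 mm nearer the closed end, so the box balances on its edge when tipped about 26 degrees
- box_front_foot (a point): middle of the rod box's front bottom edge, the edge it tips about (40 mm from the origin along the box's -x)
- rail: the stop rail: a straight planed pine batten screwed to the bench, 44 mm deep, 480 mm long, 45 mm high; it cannot move. Origin: centre of its underside. Its x axis is square to its front face and points from the rod boxes into the rail; its y axis runs along it.
- rail_face (a point): middle of the rail's front face (the face towards the rod boxes), at bench height, 22 mm in front of the rail's origin
- fullbox_a: a full rod box: same plywood box packed with glass rods, already lying against the rail, mouth away from it: 180 mm long, 80 x 80 mm, about 1 kg, loose; its centre line is about 170 mm to the +y side of the rail's middle. Origin: centre of its underside, long axis x. Leave it where it is.
- fullbox_b: the other full rod box, alike, about 170 mm from the rail's middle to the -y side. Leave it where it is.
- glass_bird: small glass bird on a 48 mm round glass foot, 68 mm tall, behind the rail; leave it alone. Origin: centre of its underside
- glass_deer: small glass deer on a 48 mm round glass foot, 90 mm tall, in front of the -y full box; leave it alone. Origin: centre of its underside
- jar: glass jar with a steel lid, 56 mm across, 75 mm tall, behind the rail; leave it alone. Origin: centre of its underside
- paddle: graphite paddle with a turned wooden handle, lying flat, 215 mm long, 23 mm high, beyond the +y full box; leave it alone. Origin: near its middle, on the bench
- rodrest: notched pine rod rest, 220 x 45 mm, 38 mm high, lying in front of the carton; leave it alone. Origin: centre of its underside
- carton: yellow carton, 60 x 90 mm, 70 mm tall, out in front of the -y full box; leave it alone. Origin: centre of its underside

How it is judged (in metres and radians):
On the way:
1. the rod box lies on its front side on the bench, mouth away from the rail (angle between rodbox's own z axis and vertical above 1.5 rad and angle between rodbox's own x axis and vertical below 0.09 rad and height (world z) of box_middle below 0.046 m), for 0.2 s.
At the end, for the whole second after the job is handed in: The rod box lies flat on its front side on the bench (within 4 degrees), at rest, mouth away from the rail, the middle of its closed end within 7 mm of the rail's front face, its axis within 5 degrees of square to the rail, and its closed end within 85 mm of the rail's middle along the rail (angle between rodbox's own z axis and vertical between 1.5 and 1.64 rad and angle between rodbox's own x axis and vertical below 0.07 rad and height (world z) of box_middle between 0.035 and 0.045 m and x of rodbox in the frame of rail between -0.029 and -0.018 m and x of box_mouth in the frame of rail below -0.15 m and y of rodbox in the frame of rail between -0.085 and 0.085 m and angle between the z axis of rodbox and the x axis of rail, either way round below 0.09 rad and linear speed of rodbox below 0.02 m/s); the robot touches nothing.
It fails at once if the rod box was let drop or knocked over: it turned faster than 4 rad/s (as it does when its raised mouth falls some 30 mm) (angular speed of rodbox above 4 rad/s).
It fails at once if the rod box's front bottom edge came more than 15 mm off the bench: it was lifted, or tipped another way (height (world z) of box_front_foot above 0.015 m).
It fails at once if the rod box was lifted after it had been laid down (angle between rodbox's own x axis and vertical below 0.15 rad and height (world z) of box_middle above 0.065 m).
It fails at once if the rod box was pressed by the fingers with more than 60 N (contact force between the fingers and rodbox above 60 N).
It fails at once if another thing on the bench was shifted more than 12 mm or knocked over (distance of any of fullbox_a, fullbox_b, glass_bird, glass_deer, jar, carton, paddle, rodrest from where it was at the start of the episode above 0.012 m or angle between any of glass_bird, glass_deer's own z axis and vertical above 0.3 rad).
It also fails if it takes over 72 s, if anything falls off the work surface, if the arm or the gripper's body presses on something with over 40 N, if the wrist force passes 120 N, or if a joint passes its speed limit or range.

## Robot

A 6-joint arm with a two-finger parallel gripper is mounted at the origin on the work surface. World frame = base frame: x ahead of the robot, y to its left, z up, the work surface at z = 0. Lengths are in mm, angles in rad, forces in N, time in s.
With the tool pointing down it reaches from about 350 to 875 mm from the base axis. Payload 4.2 kg.
Tool frame: the origin (TCP) lies on the centre line of the jaws, within the pads' length; the fingertips stand tip_reach ahead of it and the grasp point (between the pads) lies 11 mm behind it (tip_reach is the distance from the TCP to the fingertips, in mm); z points along the fingers, y is the line along which they close (so a half turn about z gives the same grasp; the last joint's range is limited). The gripper opens to 87 mm and grips with 3 to 60 N. Pads are 19 mm wide; open, the fingers measure 117 mm over their backs; the gripper's body (75 mm by 190 mm) begins 51 mm behind the grasp point.
Start: joints at [1.592, 0.385, 0.008, 0, -1.194, -0.259], TCP at [147.197, 607.398, 230.55] pointing down, gripper open.
Joint ranges: [-3.14, 3.14], [-1.21, 2.06], [-1.07, 1.41], [-3.16, 2.05], [-2.99, -0.16], [-3.1, 3.1]. Speed limits (rad/s): [2.79, 2.79, 3.14, 3.14, 3.14, 3.14].

## Interface

Orientations are given as a 3x3 rotation matrix whose columns are the frame's x, y, z axes.
In Python, from rig import * gives the robot as it stands.
- The arm moves only by the tool carry_out, never from a script. Its argument "steps" is one flat list of numbers, 4 for each row, row after row: the shift along the tool's x, y, z in units of 25 mm (1.0 is 25 mm), then the turn about the tool's z in units of 10 degrees (1.0 is 10 degrees). In form: [tx, ty, tz, spin, tx, ty, tz, spin, ...]. A call has 1 to 10 rows; each row shifts and turns the commanded pose from where the row before left it, along the tool's axes as they then stand; what a row does not reach is not made up. A row lasts 1/8 s, in which the tool goes at most 62.5 mm and 10.7 degrees, less where a joint would pass 70% of its speed; a pose out of reach is approached as far as the arm can. A call is refused whole if a number of a shift passes 1 or a number of a turn 1, either way. A call with a gripper value outside its range is refused whole. "gripper" is the finger opening in mm, from 0 to 87, set as the call begins (left out, the last holds). The fingers move at their own pace and stop on an object; "newtons" is the grip in N (left out, the last holds). Time passes only in rows, so rows that do not move let the fingers close. It gives the time, the measured TCP pose, the force, the opening and the grip force at its end, in the units of the state.
- observe(): the state, without advancing time (a new reading comes with each control period).
- snapshot(name): name is "scene" or "top" or "wrist"; returns a dict with "image" (420x560x3 uint8, blue, green, red), "z_map" (420x560 float32, mm along the optical axis (not along the pixel's ray), 0 where there is no reading), "fov_y" (degrees; the focal length in pixels is half the picture's height over the tangent of half this angle, whatever the lens; pixels are square), "cx", "cy" (the principal point, pixels), "R" (3x3) and "t" (3): a world point X has camera coordinates R X + t. Camera axes: x right, y down, z forward; pixel columns grow to the right and rows downward; lengths in mm; the calibration is good to about 2 mm. A picture is of the moment at which its call begins.
- close_job(): hands the job in; it is judged then, once.
The state is a dict: "time_s": time; "qpos": joint angles; "dq": joint speeds; "tau": joint torques, N m; "tool_pos": TCP position; "eef_rot": TCP orientation; "wrist_force": force on the tool from outside, world axes, zero at the start; "moment": the same for the moment, N m; "width": finger opening in mm; "gripper_force": force on a finger pad.
Only numpy, scipy, OpenCV 4.12 (cv2) and the standard library are available. Lean on these libraries where they do the work, as an engineer would, in place of code of your own. Each camera call takes 0.05 s, during which the arm holds its last target. There are 200 camera calls.

## Working session

There is one attempt and no reset: what is moved stays moved. The work goes in short steps, Python scripts to look and compute and a tool call to move; the robot and the scene stay as the last step left them, time stands still between calls to the robot, and variables do not carry over. Pictures are saved under pics/ and viewed, at most 10 in all, crops included, and the job is handed in when it is done.

Besides the shell and the picture viewer there is one more tool, called after "Emit:" as a command line: name --argument value ..., lists and objects as JSON in quotes. carry_out: Moves the arm, as the interface text tells. Its arguments: {"type":"object","properties":{"steps":{"type":"array"},"gripper":{"type":"number"},"newtons":{"type":"number"}},"required":["steps"]}

```bash
ls; mkdir -p pics
cat > h.py <<'E'
from rig import *
import numpy as np, cv2
def snap(n,f=None):
    s=snapshot(n)
    if f: cv2.imwrite('pics/'+f,s['image'])
    return s
def world(s):
    h,w=s['z_map'].shape; f=h/2/np.tan(np.radians(s['fov_y'])/2)
    v,u=np.mgrid[0:h,0:w]; z=s['z_map']
    P=np.stack([(u-s['cx'])/f*z,(v-s['cy'])/f*z,z],-1)
    W=(P-np.array(s['t']))@np.array(s['R']); W[z==0]=np.nan
    return W
E
python3 - <<'E'
from h import *
o=observe();print({k:np.round(v,3).tolist() for k,v in o.items()})
import rig;print([x for x in dir(rig) if x[0]!='_'], getattr(rig,'tip_reach',None))
for n in('scene','top'):
    s=snap(n,n+'1.png');W=world(s);np.save(n+'1.npy',W);print(n,np.round(-np.array(s['R']).T@np.array(s['t'])),s['fov_y'],np.isnan(W[...,0]).mean())
E
```

```text
pics
{'time_s': 0.0, 'qpos': [1.592, 0.386, 0.007, -0.001, -1.194, -0.259], 'dq': [-0.001, -0.0, 0.001, 0.001, 0.0, -0.0], 'tau': [-0.0, -39.067, 18.741, 4.22, 0.011, -0.0], 'tool_pos': [147.054, 606.845, 229.466], 'eef_rot': [[0.972, -0.236, -0.0], [-0.236, -0.972, -0.002], [0.0, 0.002, -1.0]], 'wrist_force': [-0.043, -0.566, 0.132], 'moment': [-0.024, 0.017, -0.02], 'gripper_force': 0.0, 'width': 86.997}
['Unreachable', 'close_job', 'observe', 'snapshot', 'tip_reach'] 8.0
scene [1130. -209.  831.] 52.108119157739836 0.004060374149659864
top [ 451.    0. 1241.] 51.59403644265712 0.003937074829931973
```

View pics/scene1.png

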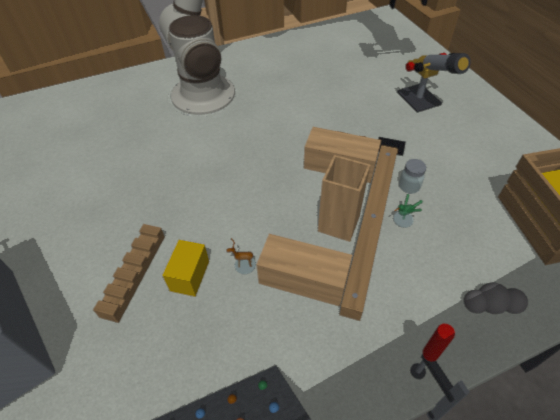

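View pics/top1.png

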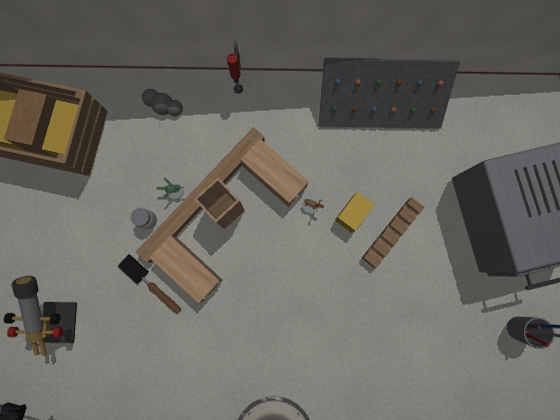

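The top view shows the rail running diagonally from about (145,255) to (260,135). The rod box stands at (220,203) with full boxes on either side, deer at (312,207), bird at (170,188) and jar at (143,218). Next I measure them from the depth map.

Run:
```python
from h import *
W=np.load('top1.npy')
def rect(m,name):
    p=W[m][:,:2].astype(np.float32)
    r=cv2.minAreaRect(p);print(name,len(p),np.round(r[0]),np.round(r[1]),round(r[2],2));return r
v,u=np.mgrid[0:420,0:560]
roi=(u>130)&(u<312)&(v>120)&(v<310)
Z=W[...,2]
m=roi&(Z>165)&(Z<200);rect(m,'box')
print(np.round(np.nanmedian(Z[m]),1))
for lo,hi,n in((38,50,'rail'),(70,90,'full')):
    m=(roi&(Z>lo)&(Z<hi)).astype(np.uint8);m=cv2.morphologyEx(m,cv2.MORPH_OPEN,np.ones((3,3)))
    k,l,st,_=cv2.connectedComponentsWithStats(m)
    for i in range(1,k):
        if st[i,4]>150: 
            r=rect(l==i,n+str(np.round(np.nanmedian(Z[l==i]),1)));print(np.round(cv2.boxPoints(r)).tolist())
for n,(a,b) in dict(bird=(170,188),jar=(143,218),deer=(312,207),burner=(30,320),b2=(10,410),carton=(355,212)).items(): print(n,np.round(W[b,a]))
S=np.load('scene1.npy');print(np.round(S[70,440]),np.round(S[5,175]),np.round(S[60,205]))
m=(S[...,2]>165)&(S[...,2]<200)&(abs(S[...,0]-540)<120)&(abs(S[...,1]-150)<120)
p=S[m][:,:2].astype(np.float32);r=cv2.minAreaRect(p);print(len(p),r)
```

```text
box 317 [623. 151.] [81. 80.] 44.2
178.6
rail43.9 2225 [662. 215.] [ 45. 480.] 48.87
[[466.0, 356.0], [828.0, 40.0], [857.0, 74.0], [496.0, 390.0]]
full79.0 1907 [723.  11.] [181.  82.] 48.6
[[633.0, -30.0], [694.0, -84.0], [814.0, 52.0], [752.0, 106.0]]
full74.3 243 [591. 371.] [47. 46.] 0.54
[[567.0, 394.0], [567.0, 348.0], [614.0, 348.0], [614.0, 395.0]]
full79.0 2073 [452. 246.] [180.  81.] 48.97
[[362.0, 205.0], [424.0, 152.0], [542.0, 288.0], [481.0, 341.0]]
bird [674. 299.  51.]
jar [586. 361.  75.]
deer [628. -97.  42.]
burner [324. 594. 162.]
b2 [166. 529. 326.]
carton [ 613. -212.   69.]
[365. 584. 144.] [-103.  -14.  239.] [ 91.   5. 169.]
540 ((621.7991943359375, 147.09991455078125), (80.45957946777344, 83.68070983886719), 44.031558990478516)
```

Emit:
carry_out --steps '[0, 0, -0.4, -1, 0, 0, 0, -1, 0, 0, 0, -1, 0, 0, 0, -1, 0, 0, 0, -1, 0, 0, 0, -0.8, 0, 0.5, 0, 0, 0, 1, 0, 0, 0, 1, 0, 0, 0, 1, 0, 0]' --gripper 87 --newtons 4

```text
time_s: 1.35
tool_pos: [209.9, 543.1, 240.8]
eef_rot: [[0.716, 0.698, 0.0], [0.698, -0.716, 0.0], [0.0, -0.0, -1.0]]
wrist_force: [1.2, -0.2, -0.1]
width: 87.2
gripper_force: 0.0
```

Emit:
carry_out --steps '[0, 1, 0, 0, 0, 1, 0, 0, 0, 1, 0, 0, 0, 1, 0, 0, 0, 1, 0, 0, 0, 1, 0, 0, 0, 1, 0, 0, 0, 1, 0, 0, 0, 1, 0, 0, 0, 1, 0, 0]'

```text
time_s: 2.6
tool_pos: [384.2, 364.7, 240.6]
eef_rot: [[0.715, 0.699, 0.0], [0.699, -0.715, 0.0], [0.0, -0.0, -1.0]]
wrist_force: [-0.2, -1.7, 0.0]
width: 86.9
gripper_force: 0.0
```

Emit:
carry_out --steps '[0, 1, 0, 0, 0, 1, 0, 0, 0, 1, 0, 0, 0, 1, 0, 0, 0, 1, 0, 0, 0, 1, 0, 0, 0, 1, 0, 0, 0, 1, 0, 0, 0, 0.5, 0, 0, 0, 0, 0, 0]'

```text
time_s: 3.85
tool_pos: [532.1, 213.4, 240.4]
eef_rot: [[0.716, 0.698, -0.0], [0.698, -0.716, -0.0], [-0.0, -0.0, -1.0]]
wrist_force: [0.2, 0.4, 0.0]
width: 87.6
gripper_force: 0.0
```

```bash
cat >> h.py <<'E'
def boxtop(n,f=None,lo=165,hi=195):
    s=snap(n,f);W=world(s);Z=W[...,2]
    m=(Z>lo)&(Z<hi)&(abs(W[...,0]-623)<90)&(abs(W[...,1]-151)<90)
    p=W[m][:,:2].astype(np.float32);r=cv2.minAreaRect(p);print(n,len(p),np.round(r[0],1),np.round(r[1],1),round(r[2],2),np.round(np.median(Z[m]),1));return r
E
python3 - <<'E'
from h import *
boxtop('wrist','w1.png')
E
```

```text
wrist 4749 [623.  148.9] [80.8 81.5] 44.17 179.3
```

View pics/w1.png

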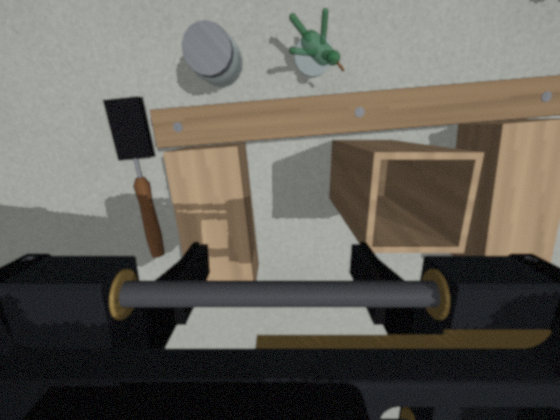

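The wrist view shows the box top complete, with the mouth centre near (425,200). It is centred at (623,149) with yaw 44.2°, so I move over it.

Emit:
carry_out --steps '[0.3, 1, 0, 0, 0.3, 1, 0, 0, 0.3, 1, 0, 0, 0.3, 1, 0, 0, 0, 0.4, 0, 0, 0, 0, 0, 0, 0, 0, 0, 0]'

```text
time_s: 4.78
tool_pos: [629.4, 157.2, 240.8]
eef_rot: [[0.714, 0.7, -0.0], [0.7, -0.714, 0.0], [0.0, -0.0, -1.0]]
wrist_force: [-0.4, -0.9, 0.1]
width: 87.2
gripper_force: 0.0
```

Run:
```python
from h import *
r=boxtop('wrist','w2.png')
o=observe();d=np.append(r[0],0)-o['tool_pos'];print(np.round(o['tool_pos'],1),np.round(np.array(o['eef_rot']).T@d,1))
```

```text
wrist 3180 [624.7 150.6] [76.4 80.3] 44.18 179.3
[629.5 157.2 240.9] [ -8.1   1.5 240.9]
```

Emit:
carry_out --steps '[0, 0.05, 0.5, 0, 0, 0, 0.5, 0, 0, 0, 0.5, 0, 0, 0, 0.3, 0, 0, 0, 0.2, 0, 0, 0, 0.2, 0, 0, 0, 0.2, 0, 0, 0, 0, 0]'

```text
time_s: 5.82
tool_pos: [630.9, 155.6, 180.2]
eef_rot: [[0.715, 0.699, -0.001], [0.699, -0.715, -0.0], [-0.001, -0.0, -1.0]]
wrist_force: [-0.5, 0.4, -0.2]
width: 86.9
gripper_force: 0.0
```

Emit:
carry_out --steps '[0, 0, 0.3, 0, 0, 0, 0.3, 0, 0, 0, 0.3, 0, 0, 0, 0.3, 0, 0, 0, 0, 0]'

```text
time_s: 6.45
tool_pos: [630.6, 155.5, 149.5]
eef_rot: [[0.715, 0.699, -0.002], [0.699, -0.715, -0.001], [-0.002, -0.001, -1.0]]
wrist_force: [0.3, -0.8, -0.3]
width: 86.7
gripper_force: 0.0
```

Emit:
carry_out --steps '[0, 0, 0, 0, 0, 0, 0, 0, 0, 0, 0, 0, 0, 0, 0, 0, 0, 0, 0, 0, 0, 0, 0, 0]' --gripper 76 --newtons 4

```text
time_s: 7.2
tool_pos: [631.3, 155.9, 150.9]
eef_rot: [[0.715, 0.699, 0.001], [0.699, -0.715, 0.0], [0.001, 0.0, -1.0]]
wrist_force: [0.3, 0.5, 1.7]
width: 80.0
gripper_force: 4.0
```

Emit:
carry_out --steps '[-0.12, 0, -0.02, 0, -0.12, 0, -0.02, 0, -0.12, 0, -0.02, 0, -0.12, 0, -0.03, 0, -0.12, 0, -0.02, 0, 0, 0, 0, 0]'

```text
time_s: 7.95
tool_pos: [620.4, 145.1, 153.8]
eef_rot: [[0.715, 0.699, 0.001], [0.699, -0.715, 0.0], [0.0, 0.0, -1.0]]
wrist_force: [-0.1, 2.4, 4.5]
width: 80.3
gripper_force: 4.0
```

```bash
cat >> h.py <<'E'
BX=np.array([.657,.753]);RO=np.array([662,215.]);BY=np.array([-.753,.657])
def tilt(f=None,n='scene'):
    # plywood-box points in rail frame, from scene view: region between full boxes, in front of rail
    s=snap(n,f);W=world(s);d=W[...,:2]-RO;a=d@BX;b=d@BY
    m=(abs(b)<70)&(a<-24)&(a>-330)&(W[...,2]>6)&(W[...,2]<215)
    P=np.stack([a[m],b[m],W[...,2][m]],1);np.save('P.npy',P)
    h=s['image'];return P,m,s
E
python3 - <<'E'
from h import *
P,m,s=tilt('s2.png')
print(len(P),P.min(0),P.max(0))
o=observe();print(np.round(o['tool_pos'],1),np.round(o['wrist_force'],1),o['width'])
E
```

```text
2246 [-135.85637354  -69.66252181    6.08754677] [-24.11135548  69.91198071 185.42242487]
[620.5 145.1 153.7] [-0.6  2.5  4.6] 80.03811787702766
```

View pics/s2.png

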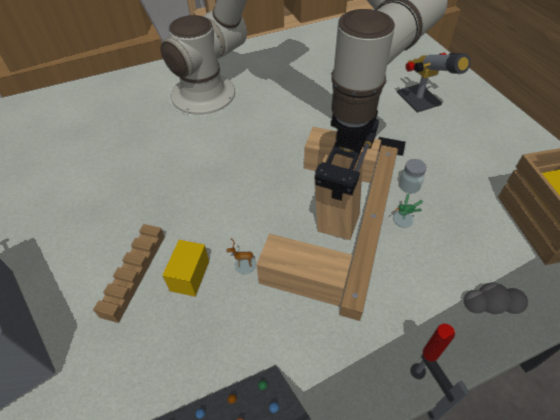

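The scene view shows the gripper straddling the box top at (345,165). I measure the tilt from the rear edge of the visible side face.

```bash
cat >> h.py <<'E'
def lean(f=None):
    P,m,s=tilt(f)
    im=s['image'][m].astype(int); wood=(im[:,2]-im[:,0]>25)
    Q=P[wood&(P[:,1]<-25)&(P[:,1]>-75)]
    r=cv2.minAreaRect(np.ascontiguousarray(Q[:,[0,2]]).astype(np.float32))
    print('side face',len(Q),'b',np.round(np.median(Q[:,1]),1),'corners a,z',np.round(cv2.boxPoints(r)).tolist(),'ang',round(r[2],1))
    o=observe();print(np.round(o['time_s'],2),np.round(o['tool_pos'],1),np.round(o['wrist_force'],1))
E
python3 -c "
from h import *
lean()"
```

```text
side face 1607 b -53.6 corners a,z [[-133.0, 160.0], [-122.0, 1.0], [-22.0, 8.0], [-32.0, 167.0]] ang 3.7
8.05 [620.5 145.2 153.6] [-0.4  3.3  5. ]
```

Emit:
carry_out --steps '[-0.12, 0, -0.03, 0, -0.12, 0, -0.03, 0, -0.12, 0, -0.03, 0, -0.12, 0, -0.02, 0, -0.12, 0, -0.02, 0, -0.12, 0, -0.02, 0, -0.12, 0, -0.01, 0, -0.12, 0, -0.01, 0, -0.12, 0, 0, 0, 0, 0, 0, 0]'

```text
time_s: 9.3
tool_pos: [600.9, 126.1, 157.6]
eef_rot: [[0.715, 0.699, -0.0], [0.699, -0.715, -0.0], [-0.0, -0.0, -1.0]]
wrist_force: [0.2, 0.1, -2.4]
width: 80.1
gripper_force: 4.0
```

```bash
python3 -c "
from h import *
lean()"
```

```text
side face 1737 b -52.2 corners a,z [[-162.0, 165.0], [-132.0, 0.0], [-20.0, 21.0], [-50.0, 185.0]] ang 10.4
9.35 [601.1 126.3 157.6] [ 0.3  0.2 -2.1]
```

```bash
python3 -c "
from h import *
s=snap('scene');cv2.imwrite('pics/c3.png',cv2.resize(s['image'][110:260,260:420],None,fx=4,fy=4,interpolation=cv2.INTER_CUBIC))
W=world(s)
for v in range(170,245,8):
  print(v,[tuple(np.round([(W[v,u,:2]-RO)@BX,(W[v,u,:2]-RO)@BY,W[v,u,2]]).astype(int)) for u in range(300,372,8)])
"
```

```text
170 [(np.int64(-152), np.int64(-103), np.int64(252)), (np.int64(-137), np.int64(-105), np.int64(259)), (np.int64(-122), np.int64(-103), np.int64(261)), (np.int64(-108), np.int64(-99), np.int64(262)), (np.int64(-95), np.int64(-93), np.int64(260)), (np.int64(-81), np.int64(-90), np.int64(261)), (np.int64(-77), np.int64(11), np.int64(160)), (np.int64(-70), np.int64(137), np.int64(34)), (np.int64(-50), np.int64(138), np.int64(40))]
178 [(np.int64(-206), np.int64(101), np.int64(-1)), (np.int64(-138), np.int64(-97), np.int64(229)), (np.int64(-121), np.int64(-105), np.int64(243)), (np.int64(-106), np.int64(-107), np.int64(250)), (np.int64(-91), np.int64(-109), np.int64(257)), (np.int64(-78), np.int64(-99), np.int64(250)), (np.int64(-73), np.int64(4), np.int64(143)), (np.int64(-66), np.int64(140), np.int64(3)), (np.int64(-46), np.int64(138), np.int64(11))]
186 [(np.int64(-198), np.int64(75), np.int64(-2)), (np.int64(-148), np.int64(-51), np.int64(152)), (np.int64(-131), np.int64(-51), np.int64(158)), (np.int64(-105), np.int64(-101), np.int64(221)), (np.int64(-90), np.int64(-102), np.int64(22
[... 2437 characters left out ...]
2)), (np.int64(-103), np.int64(-54), np.int64(0)), (np.int64(-85), np.int64(-46), np.int64(-3)), (np.int64(-65), np.int64(-57), np.int64(20)), (np.int64(-49), np.int64(-38), np.int64(0)), (np.int64(-31), np.int64(-32), np.int64(0)), (np.int64(-13), np.int64(-59), np.int64(45))]
242 [(np.int64(-137), np.int64(-143), np.int64(78)), (np.int64(-133), np.int64(-86), np.int64(-1)), (np.int64(-115), np.int64(-80), np.int64(-2)), (np.int64(-97), np.int64(-75), np.int64(-1)), (np.int64(-80), np.int64(-70), np.int64(-1)), (np.int64(-62), np.int64(-64), np.int64(-2)), (np.int64(-44), np.int64(-59), np.int64(-1)), (np.int64(-27), np.int64(-52), np.int64(-3)), (np.int64(-9), np.int64(-79), np.int64(43))]
```

View pics/c3.png

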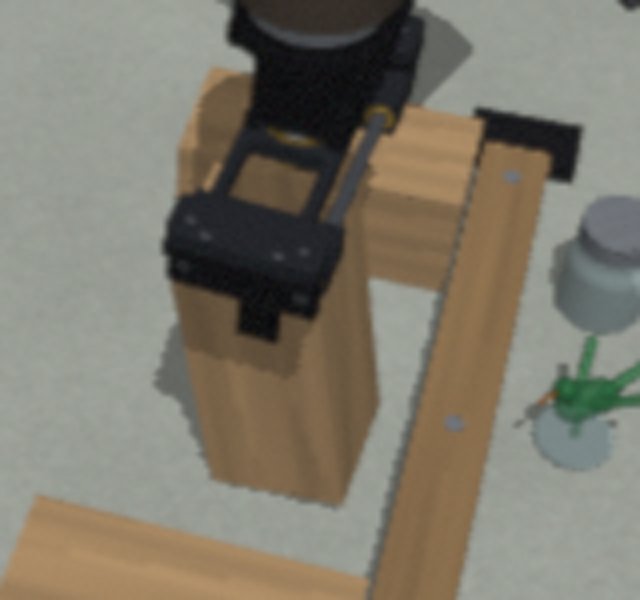

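The crop shows the box tilted. Its bottom edge runs from (313,229) to (345,236) in full-picture pixels, and the foot is close to the bench. I'll write a better edge measurement.

```bash
cat >> h.py <<'E'
def lean(f=None,pl=None):
    s=snap('scene',f);W=world(s);d=W[...,:2]-RO;a=d@BX;b=d@BY;z=W[...,2]
    im=s['image'].astype(int)
    m=((im[...,2]-im[...,0]>25)&(abs(b+53)<12)&(a<-10)&(a>-330)&(z>3)&(z<215)).astype(np.uint8)
    m=cv2.morphologyEx(m,cv2.MORPH_OPEN,np.ones((3,3)))
    k,l,st,_=cv2.connectedComponentsWithStats(m);m=l==1+st[1:,4].argmax()
    A=np.c_[a[m],z[m],np.ones(m.sum())];c=np.linalg.lstsq(A,b[m],rcond=None)[0]
    # edge pixels of the bottom: lowest per column, ray onto plane b=c0 a+c1 z+c2
    F=210/np.tan(np.radians(s['fov_y'])/2);R=np.array(s['R']);C=-R.T@np.array(s['t'])
    c0=np.array([(C[:2]-RO)@BX,(C[:2]-RO)@BY,C[2]])
    ct=max(cv2.findContours(m.astype(np.uint8),cv2.RETR_EXTERNAL,cv2.CHAIN_APPROX_NONE)[0],key=len)[:,0]
    r=np.c_[(ct[:,0]-s['cx'])/F,(ct[:,1]-s['cy'])/F,np.ones(len(ct))]@R
    r=np.c_[r[:,:2]@BX,r[:,:2]@BY,r[:,2]];n=np.array([c[0],-1,c[1]])
    t=-(c0@n+c[2])/(r@n);E=c0+t[:,None]*r
    ap=cv2.approxPolyDP(np.ascontiguousarray(E[:,[0,2]]).astype(np.float32),6,True)[:,0]
    print('n',m.sum(),'yaw deg',round(np.degrees(np.arctan(c[0])),1),'poly a,z',np.round(ap).astype(int).tolist())
    L=[(round(float(np.hypot(*(q-p)))),round(float(np.degrees(np.arctan2(*(q-p)[::-1]))%180),1)) for p,q in zip(ap,np.roll(ap,-1,0))]
    print([x for x in L if x[0]>35])
    o=observe();P=np.array(o['tool_pos']);print(np.round(o['time_s'],2),'tcp a,b,z',np.round([(P[:2]-RO)@BX,(P[:2]-RO)@BY,P[2]],1),'F',np.round(o['wrist_force'],1))
E
python3 -c "
from h import *
lean()"
```

```text
n 1578 yaw deg -2.5 poly a,z [[-157, 161], [-130, 5], [-54, 18], [-79, 172], [-101, 160], [-111, 127], [-125, 141], [-127, 163]]
[(158, 99.8), (77, 9.1), (156, 99.0)]
9.45 tcp a,b,z [-106.6  -12.4  157.6] F [-0.5  1.  -2.3]
```

Emit:
carry_out --steps '[0, 0, 0.1, 0, 0, 0, 0.1, 0, -0.1, 0, 0, 0, -0.1, 0, 0, 0, -0.1, 0, 0, 0, -0.1, 0, 0, 0, -0.1, 0, 0, 0, -0.1, 0, 0, 0, 0, 0, 0, 0]'

```text
time_s: 10.58
tool_pos: [590.1, 115.5, 152.5]
eef_rot: [[0.715, 0.699, -0.0], [0.699, -0.715, -0.001], [-0.001, 0.0, -1.0]]
wrist_force: [-0.4, -0.2, 4.8]
width: 80.0
gripper_force: 4.0
```

```bash
python3 -c "
from h import *
lean()"
```

```text
n 1567 yaw deg -2.1 poly a,z [[-164, 155], [-168, 137], [-133, 9], [-115, 5], [-57, 20], [-59, 61], [-94, 177], [-103, 155], [-116, 154], [-120, 129], [-141, 135], [-142, 156]]
[(133, 105.3), (61, 14.5), (41, 92.8), (121, 106.9)]
10.62 tcp a,b,z [-122.1  -11.3  152.5] F [0.8 0.1 5.5]
```

Emit:
carry_out --steps '[-0.14, 0, 0, 0, -0.14, 0, 0, 0, -0.14, 0, 0, 0, -0.14, 0, 0, 0, -0.14, 0, 0, 0, -0.14, 0, 0, 0, -0.14, 0, 0, 0, -0.14, 0, 0.02, 0, -0.14, 0, 0.02, 0, 0, 0, 0, 0]'

```text
time_s: 11.88
tool_pos: [567.6, 93.6, 151.7]
eef_rot: [[0.715, 0.699, -0.0], [0.699, -0.715, -0.0], [-0.0, -0.0, -1.0]]
wrist_force: [-1.1, -0.5, -0.9]
width: 79.8
gripper_force: 4.0
```

```bash
python3 -c "
from h import *
lean()"
```

```text
n 1581 yaw deg -2.6 poly a,z [[-200, 156], [-143, 3], [-99, 19], [-98, 28], [-88, 21], [-72, 28], [-78, 67], [-126, 177], [-135, 155], [-146, 154], [-152, 129], [-172, 134], [-173, 156]]
[(163, 110.5), (46, 20.4), (39, 98.7), (120, 113.7)]
11.92 tcp a,b,z [-153.3   -8.7  151.7] F [-0.9 -0.  -1.6]
```

Emit:
carry_out --steps '[0, 0, 0.12, 0, -0.14, 0, 0.02, 0, -0.14, 0, 0.02, 0, -0.14, 0, 0.02, 0, -0.14, 0, 0.03, 0, -0.14, 0, 0.03, 0, -0.14, 0, 0.04, 0, -0.14, 0, 0.04, 0, -0.14, 0, 0.04, 0, 0, 0, 0, 0]'

```text
time_s: 13.18
tool_pos: [547.3, 73.8, 142.2]
eef_rot: [[0.715, 0.699, -0.001], [0.699, -0.715, -0.001], [-0.001, -0.0, -1.0]]
wrist_force: [0.6, -1.7, 0.3]
width: 79.8
gripper_force: 4.0
```

```bash
python3 -c "
from h import *
lean()"
```

```text
n 1542 yaw deg -2.8 poly a,z [[-225, 145], [-145, 6], [-78, 41], [-80, 62], [-151, 169], [-162, 165], [-179, 121], [-198, 120], [-205, 147]]
[(161, 119.8), (76, 27.4), (129, 123.9), (48, 69.0)]
13.22 tcp a,b,z [-181.6   -6.4  142.2] F [-0.3 -1.3  1.4]
```

Emit:
carry_out --steps '[-0.16, 0, 0.04, 0, -0.16, 0, 0.04, 0, -0.16, 0, 0.05, 0, -0.16, 0, 0.05, 0, -0.16, 0, 0.06, 0, -0.15, 0, 0.07, 0, -0.15, 0, 0.07, 0, -0.15, 0, 0.08, 0, -0.14, 0, 0.09, 0, -0.14, 0, 0.09, 0]'

```text
time_s: 14.48
tool_pos: [520.1, 47.2, 126.6]
eef_rot: [[0.715, 0.699, -0.0], [0.699, -0.715, -0.0], [-0.0, -0.0, -1.0]]
wrist_force: [-1.9, -0.1, 3.4]
width: 79.8
gripper_force: 4.0
```

```bash
python3 -c "
from h import *
lean()"
```

```text
n 1457 yaw deg -3.0 poly a,z [[-189, 158], [-203, 150], [-217, 105], [-239, 104], [-240, 116], [-248, 103], [-148, 4], [-93, 52], [-90, 72]]
[(47, 72.0), (141, 135.3), (73, 41.3), (131, 139.1)]
14.52 tcp a,b,z [-220.2   -3.2  126.2] F [-1.7 -1.2  2.7]
```

Emit:
carry_out --steps '[-0.14, 0, 0.07, 0, -0.14, 0, 0.08, 0, -0.14, 0, 0.08, 0, -0.14, 0, 0.09, 0, -0.14, 0, 0.09, 0, -0.13, 0, 0.1, 0, -0.13, 0, 0.1, 0, -0.13, 0, 0.11, 0, -0.12, 0, 0.11, 0, -0.12, 0, 0.12, 0]'

```text
time_s: 15.78
tool_pos: [496.4, 23.9, 102.7]
eef_rot: [[0.715, 0.699, -0.0], [0.699, -0.715, -0.0], [-0.0, -0.0, -1.0]]
wrist_force: [0.5, 0.3, 1.4]
width: 79.6
gripper_force: 4.0
```

```bash
python3 -c "
from h import *
lean()"
```

```text
n 1326 yaw deg -3.3 poly a,z [[-231, 135], [-246, 103], [-240, 61], [-143, 6], [-107, 82], [-189, 116], [-214, 135]]
[(43, 97.8), (111, 150.8), (84, 64.5), (89, 157.8)]
15.82 tcp a,b,z [-253.1   -0.6  102.3] F [ 0.3 -1.3 -0.4]
```

Emit:
carry_out --steps '[-0.12, 0, 0.11, 0, -0.12, 0, 0.12, 0, -0.11, 0, 0.12, 0, -0.11, 0, 0.12, 0, -0.1, 0, 0.12, 0, -0.1, 0, 0.12, 0, -0.1, 0, 0.13, 0, -0.1, 0, 0.13, 0, -0.09, 0, 0.13, 0, -0.09, 0, 0.13, 0]'

```text
time_s: 17.08
tool_pos: [478.1, 6.0, 71.9]
eef_rot: [[0.715, 0.699, 0.0], [0.699, -0.715, 0.0], [0.0, 0.0, -1.0]]
wrist_force: [-0.5, 0.6, -0.1]
width: 80.2
gripper_force: 4.0
```

```bash
python3 -c "
from h import *
lean()"
```

```text
n 1057 yaw deg -3.7 poly a,z [[-251, 101], [-254, 89], [-240, 78], [-248, 60], [-231, 27], [-221, 24], [-213, 35], [-211, 21], [-160, 6], [-143, 10], [-125, 88], [-201, 101], [-210, 94], [-212, 103]]
[(37, 116.5), (53, 163.3), (80, 77.3), (76, 170.5), (39, 3.2)]
17.12 tcp a,b,z [-278.7    1.4   71.4] F [ 0.4 -0.3 -0.6]
```

Emit:
carry_out --steps '[-0.09, 0, 0.13, 0, -0.09, 0, 0.14, 0, -0.08, 0, 0.14, 0, -0.08, 0, 0.14, 0, -0.07, 0, 0.14, 0, -0.06, 0, 0.14, 0, -0.05, 0, 0.14, 0, -0.04, 0, 0.14, 0, -0.03, 0, 0.14, 0, 0, 0, 0.14, 0]'

```text
time_s: 18.38
tool_pos: [467.4, -4.3, 37.0]
eef_rot: [[0.715, 0.699, -0.0], [0.699, -0.715, -0.0], [-0.0, -0.0, -1.0]]
wrist_force: [-1.4, -0.1, -0.9]
width: 80.2
gripper_force: 4.0
```

```bash
python3 -c "
from h import *
lean('s9.png')"
```

```text
n 961 yaw deg -3.8 poly a,z [[-247, 78], [-250, 6], [-242, 22], [-229, 4], [-214, 3], [-203, 16], [-198, 3], [-143, 6], [-146, 90]]
[(72, 87.7), (56, 3.0), (84, 92.3), (102, 6.6)]
18.42 tcp a,b,z [-293.1    2.5   36.7] F [-0.5 -0.2 -1.6]
```

View pics/s9.png

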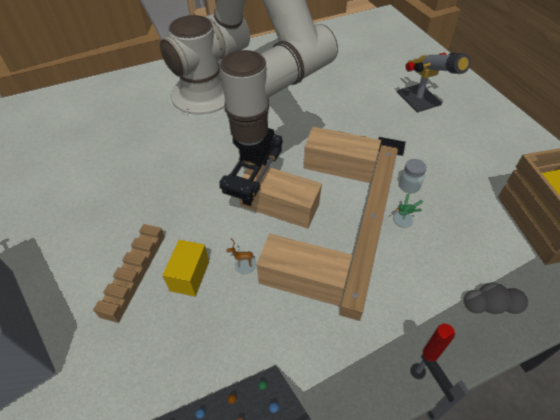

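The box is now almost flat, spanning about (240,200) to (320,195) and clear of both full boxes. I ease it down the last few mm and release it.

Emit:
carry_out --steps '[0, 0, 0.06, 0, 0, 0, 0.06, 0, 0, 0, 0.06, 0, 0, 0, 0.06, 0, 0, 0, 0, 0]'

```text
time_s: 19.05
tool_pos: [467.8, -4.1, 31.6]
eef_rot: [[0.715, 0.7, 0.0], [0.7, -0.715, 0.0], [0.0, 0.0, -1.0]]
wrist_force: [-1.1, -0.4, 3.5]
width: 80.4
gripper_force: 4.0
```

```bash
python3 -c "
from h import *
lean()
s=snap('top');W=world(s);d=W[...,:2]-RO;a=d@BX;b=d@BY
m=(abs(b)<75)&(a<-40)&(a>-220)&(W[...,2]>60)&(W[...,2]<100)
P=np.c_[a[m],W[...,2][m]];print(np.polyfit(P[:,0],P[:,1],1),np.median(P[:,1]),m.sum())
"
```

```text
n 909 yaw deg -3.7 poly a,z [[-237, 79], [-238, 46], [-252, 33], [-242, 22], [-245, 9], [-175, 2], [-141, 11], [-142, 88]]
[(70, 174.4), (36, 14.3), (77, 90.7), (96, 5.7)]
19.1 tcp a,b,z [-292.6    2.3   31.6] F [-1.1  1.1  3.8]
[6.11091834e-04 7.88904521e+01] 78.77140162097409 921
```

Emit:
carry_out --steps '[0, 0, -0.06, 0, 0, 0, 0, -0.12, 0, 0, 0, -0.12, 0, 0, 0, -0.12, 0, 0, 0, -0.1, 0.1, 0, 0, 0, 0.2, 0, 0, 0, 0.2, 0, 0, 0, 0.2, 0, 0, 0, 0, 0, 0, 0]'

```text
time_s: 20.4
tool_pos: [479.6, 9.5, 32.8]
eef_rot: [[0.656, 0.755, 0.001], [0.755, -0.656, 0.0], [0.001, 0.0, -1.0]]
wrist_force: [-0.5, 0.2, -1.1]
width: 79.9
gripper_force: 4.0
```

```bash
cat >> h.py <<'E'
def lying():
    s=snap('top');W=world(s);d=W[...,:2]-RO;a=d@BX;b=d@BY
    m=((abs(b)<85)&(a<-23)&(a>-320)&(W[...,2]>60)&(W[...,2]<90)&(s['image'][...,2].astype(int)-s['image'][...,0]>20)).astype(np.uint8)
    k,l,st,_=cv2.connectedComponentsWithStats(m);m=l==1+st[1:,4].argmax()
    P=np.c_[a[m],b[m]].astype(np.float32);r=cv2.minAreaRect(P);print(m.sum(),np.round(cv2.boxPoints(r),1).tolist(),round(r[2],1),'slope',np.round(np.polyfit(a[m],W[...,2][m],1)[0],3),'z',np.median(W[...,2][m]))
    o=observe();p=np.array(o['tool_pos']);print(round(o['time_s'],2),'tcp',np.round([(p[:2]-RO)@BX,(p[:2]-RO)@BY,p[2]],1),np.round(o['wrist_force'],1))
E
python3 -c "
from h import *
lying()"
```

```text
940 [[-216.89999389648438, 43.099998474121094], [-216.89999389648438, -36.400001525878906], [-116.4000015258789, -36.400001525878906], [-116.4000015258789, 43.099998474121094]] 0.0 slope -0.002 z 79.15841862583441
20.45 tcp [-274.9    2.3   32.8] [ 0.2  0.9 -1. ]
```

Emit:
carry_out --steps '[0.25, 0, 0, 0, 0.25, 0, 0, 0, 0.25, 0, 0, 0, 0.25, 0, 0, 0, 0.25, 0, 0, 0, 0.25, 0, 0, 0, 0.25, 0, 0, 0, 0.25, 0, 0, 0, 0.25, 0, 0, 0, 0.25, 0, 0, 0]'

```text
time_s: 21.7
tool_pos: [520.4, 56.4, 32.8]
eef_rot: [[0.656, 0.754, -0.0], [0.754, -0.656, -0.0], [-0.0, -0.0, -1.0]]
wrist_force: [0.3, 0.3, -0.7]
width: 79.8
gripper_force: 4.0
```

Emit:
carry_out --steps '[0.2, 0, 0, 0, 0.2, 0, 0, 0, 0.15, 0, 0, 0, 0.12, 0, 0, 0, 0.12, 0, 0, 0, 0.12, 0, 0, 0, 0.12, 0, 0, 0, 0.12, 0, 0, 0, 0.12, 0, 0, 0, 0, 0, 0, 0]'

```text
time_s: 22.95
tool_pos: [541.3, 80.4, 32.8]
eef_rot: [[0.656, 0.755, 0.001], [0.755, -0.656, 0.0], [0.001, 0.0, -1.0]]
wrist_force: [-0.1, -0.0, -1.6]
width: 80.2
gripper_force: 4.0
```

```bash
python3 -c "
from h import *
lying()"
```

```text
623 [[-88.5999984741211, -36.0], [-23.200000762939453, -36.400001525878906], [-22.600000381469727, 43.599998474121094], [-88.0, 44.0]] 89.6 slope -0.007 z 79.14810285343928
23.0 tcp [-180.8    2.5   32.8] [-0.   0.3 -0.9]
```

Emit:
carry_out --steps '[0.06, 0, 0, 0, 0.06, 0, 0, 0, 0.06, 0, 0, 0, 0.06, 0, 0, 0]'

```text
time_s: 23.5
tool_pos: [543.5, 83.7, 32.3]
eef_rot: [[0.657, 0.754, -0.003], [0.754, -0.657, -0.001], [-0.003, -0.002, -1.0]]
wrist_force: [-3.6, -3.1, -0.5]
width: 79.7
gripper_force: 4.0
```

Emit:
carry_out --steps '[0.04, 0, 0, 0, 0, 0, 0, 0, 0, 0, 0, 0, 0, 0, 0, 0, 0, 0, 0, 0]' --gripper 87

```text
time_s: 24.12
tool_pos: [545.6, 85.4, 32.9]
eef_rot: [[0.656, 0.754, 0.0], [0.754, -0.656, 0.0], [0.0, 0.0, -1.0]]
wrist_force: [0.3, -0.1, 0.2]
width: 87.3
gripper_force: 0.0
```

Emit:
carry_out --steps '[0, 0, -0.1, 0, 0, 0, -0.3, 0, 0, 0, -0.5, 0, 0, 0, -0.8, 0, 0, 0, -1, 0, 0, 0, -1, 0, 0, 0, -1, 0, -1, 0, 0, 0, -1, 0, 0, 0, -1, 0, 0, 0]'

```text
time_s: 25.38
tool_pos: [495.9, 28.3, 151.4]
eef_rot: [[0.656, 0.755, 0.002], [0.755, -0.656, 0.001], [0.001, 0.001, -1.0]]
wrist_force: [0.8, -0.6, -0.5]
width: 87.2
gripper_force: 0.0
```

Emit:
carry_out --steps '[-1, 0, 0, 0, -1, 0, 0, 0, -1, 0, 0, 0, -1, 0, 0, 0, -1, 0, 0, 0, 0, 0, 0, 0]'

```text
time_s: 26.12
tool_pos: [412.7, -66.9, 150.3]
eef_rot: [[0.658, 0.753, -0.0], [0.753, -0.658, 0.0], [-0.0, -0.0, -1.0]]
wrist_force: [-0.2, 0.4, 0.7]
width: 86.8
gripper_force: 0.0
```

```bash
sed -i 's/(a<-23)&(a>-320)/(a<-10)\&(a>-320)/' h.py; python3 -c "
from h import *
lying()
s=snap('scene','s12.png')
t=snap('top');W=world(t);Z=W[...,2]
v,u=np.mgrid[0:420,0:560]
for n,q in dict(A=(362,205,542,341),B=(633,-84,814,106)).items():
  m=(Z>70)&(Z<90)&(W[...,0]>q[0]-10)&(W[...,0]<q[2]+10)&(W[...,1]>q[1]-10)&(W[...,1]<q[3]+10)&(abs((W[...,:2]-RO)@BY)>110)
  r=cv2.minAreaRect(W[m][:,:2].astype(np.float32));print(n,np.round(r[0]),np.round(r[1]))
"
```

```text
1967 [[-202.10000610351562, 43.400001525878906], [-201.8000030517578, -36.29999923706055], [-20.899999618530273, -35.79999923706055], [-21.100000381469727, 43.900001525878906]] 0.2 slope -0.001 z 78.88662094876747
26.18 tcp [-374.9    2.   150.5] [-0.4  0.9  0.5]
A [457. 251.] [167.  81.]
B [723.  11.] [181.  81.]
```

View pics/s12.png

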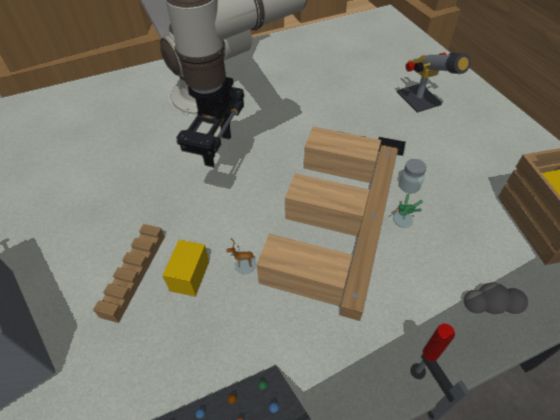

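The box lies flat with its closed end against the rail, spanning about (287,200) to (368,207). It is square to the rail and sits between the two full boxes, and everything else looks undisturbed.

```bash
python3 -c "
from rig import *
print(close_job())"
```

```text
the job is handed in; nothing more can be done
None
```

I tipped the rod box down gently and slid it back while it was lightly gripped at 4 N. It now lies flat, square and flush against the rail between the two full boxes. The job is handed in, but the hand-in did not return a verdict.

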